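Refit the handwheel of a specimen-lift gearbox and grease its tilted nipple

TASK

Put the four-arm handwheel back onto the square shaft of the green gearbox, fully home, and let go of it. Then take the red push-type grease gun from its wooden stand, press its mouth squarely onto the gearbox's tilted brass grease nipple until it snaps over the ball head, push on until the gun's spring piston is more than two thirds in, and finish while still holding the gun pressed in like that. Leave the other things on the bench where they are.

Things in the scene. Friction and masses are not known exactly. Their poses are not given: they have to be found in the camera images.
- gearbox: Green cast gearbox, fixed to the bench. Foot plate 130 (its x) x 196 (its y) x 12 mm, housing 100 x 170 mm, top at z = 60 mm. Origin at the centre of its underside, z up; its -x side faces roughly the robot. The square steel shaft stands upright at x 0, y +50 mm, the tilted grease nipple at y -50 mm.
- shaft_foot (a point): Foot of the square shaft, on its axis, at the top of the round dark bearing cover (60 mm across, 64 mm above the bench) on which the handwheel's underside rests when fully home. Axes as the gearbox. Shaft 16 x 16 mm, flats square to the gearbox's x and y, 24 mm tall; its top 5 mm taper to 11 x 11 mm.
- shaft_tip (a point): Top centre of the square shaft, 24 mm above shaft_foot.
- nipple: Brass grease nipple fixed to the gearbox, tilted 25 degrees from the vertical towards the gearbox's -x side. Origin at the centre of its ball head (15 mm diameter), z outward along its axis (push the gun along -z). Below the ball a neck of 10 mm diameter runs to a hexagon 22 mm across whose top is 32 mm below the ball's centre.
- handwheel: Loose four-arm handwheel, 220 g (+-30 %), lying flat. Origin at the centre of the hub's underside, z up. Dark square hub 33 x 33 mm, 50 mm tall, sides square to its x and y, red disc on top. Four steel arms along +-x and +-y at z = 10 mm (9 mm thick, black 16 mm balls at their ends, 106 mm over all), so the hub is free to grasp above z = 18 mm.
- wheel_bore (a point): Inner end of the handwheel's square bore, 26 mm above its underside, on its axis. The bore opens below, is 18.5 x 18.5 mm with sides parallel to the hub's, and has a flared mouth about 23 mm wide; any of the four quarter turns fits the shaft.
- gun_stand: Wooden block 74 x 74 x 46 mm, fixed to the bench, with a hole of 37 mm through it in which the grease gun stands, its collar on the block's top. Origin at the centre of its underside, z up.
- grease_gun: Loose red push-type grease gun, about 260 g (+-30 %), standing mouth down in the stand. Origin at the centre of its mouth, z along its axis to its back end (up as it stands, the mouth 4 mm above the bench). Steel nose 28 mm diameter (mouth 33 mm) to z = 36 mm, collar 44 mm diameter at z 42 to 50 mm, barrel 34 mm diameter from 53 mm to the back end at 110 mm.
- gun_grip (a point): Middle of the gun's ribbed grip (34 mm diameter, z 60 to 98 mm on the gun), on the gun's axis, 80 mm from its mouth.
- gun_snap (a point): Point on the gun's axis 8 mm inside its mouth, level with four sprung balls in the 18 mm round bore (flared to 23 mm at the mouth). When the nipple's ball head passes them (a push of about 8 N) they snap behind it. Further in, the spring piston's face is 20 mm from the mouth: the ball head meets it when its centre is 12.5 mm inside the mouth.
- gun_piston (a joint): How far the nipple has pushed the gun's spring piston in, m: 0 free, 0.012 fully in. The spring pushes back with 3.6 N at 0 and 9 N at 0.012, and eases the gun back to where it snapped on (about 0.001) as soon as it is not held pressed. A yellow pin rises from the gun's back end by the same amount.
- consolidant_bottle: Brown bottle with a black cap, 54 mm diameter, 105 mm tall, loose; leave it where it is. Origin at the centre of its underside.
- vial_1: Clear vial with a white cap, 30 mm diameter, 60 mm tall, loose; leave it where it is. Origin at the centre of its underside.
- vial_2: Clear vial with a blue cap, 32 mm diameter, 64 mm tall, loose; leave it where it is. Origin at the centre of its underside.
- toe_bone: Fossil toe bone, 67 x 82 x 30 mm, loose; leave it where it is. Origin at the centre of its underside.
- chalk_b: Pale chalk lump, 43 x 43 x 24 mm, loose; leave it where it is. Origin at the centre of its underside.
Mind the look-alikes: they are no part of the job. What is meant by the grease_gun is not purple, and is the smaller of those in its own colour.

How it is judged:
By the outcome, as a careful person would: the job done as asked, in the order asked, and still so for the second after the job is handed in, while the arm keeps its last pose, push and grip.
It also fails if it takes over 58 s, if anything falls off the work surface, if the arm or the gripper's body presses on something with over 40 N, if the wrist force passes 120 N, or if a joint passes its speed limit or range.

ROBOT

A 7-joint arm with a two-finger parallel gripper is mounted at the origin on a cart in front of the work surface, level with it; the furniture and walls round the work are solid. World frame = base frame: x ahead of the robot, y to its left, z up, the work surface at z = 0. Lengths are in m, angles in rad, forces in N, time in s.
With the tool pointing down it reaches from about 0.4 to 0.875 m from the base axis. Payload 6.5 kg.
Tool frame: the origin (TCP) lies between the finger pads; the fingertips stand arm.nose_length ahead of it and the grasp point (between the pads) lies 6 mm ahead of it (arm.nose_length is the distance from the TCP to the fingertips, in m); z points along the fingers, y is the line along which they close (so a half turn about z gives the same grasp; the last joint's range is limited). The gripper opens to 88 mm and grips with 3 to 60 N. Pads are 18 mm wide; open, the fingers measure 123 mm over their backs; the gripper's body (75 mm by 187 mm) begins 45 mm behind the grasp point.
Start: joints at [-1.316, 0.536, -0.004, 1.538, 0.003, 1.067, -0.071], TCP at [0.205, 0.617, 0.264] pointing down, gripper open.
Joint ranges: [-2.7, 2.7], [-0.37, 2.16], [-1.27, 1.26], [0.24, 2.4], [-1.31, 4.45], [0.19, 1.91], [-2.76, 2.76]. Speed limits (rad/s): [2.39, 2.39, 3.14, 3.14, 3.14, 3.14, 3.14].

INTERFACE

Orientations are given as a rotation vector (axis times angle).
In Python, from plant import arm, imaging gives the robot as it stands.
- The arm moves only by the tool send_rows, never from a script. Its argument "steps" is a list of rows, each an object of numbers: "dx", "dy", "dz": the shift along the tool's x, y, z in cm; "yaw": the turn about the tool's z in rad. A call has 1 to 5 rows; each row shifts and turns the commanded pose from where the row before left it, along the tool's axes as they then stand; what a row does not reach is not made up. A row lasts 1/8 s, in which the tool goes at most 62.5 mm and 10.7 degrees, less where a joint would pass 70% of its speed; a pose out of reach is approached as far as the arm can. A call is refused whole if a number of a shift passes 6.25 or a number of a turn 0.188, either way. A call with a gripper value outside its range is refused whole. "jaw" is the finger opening in cm, from 0 to 8.81, set as the call begins (left out, the last holds). The fingers move at their own pace and stop on an object; "squeeze" is the grip in N (left out, the last holds). Time passes only in rows, so rows that do not move let the fingers close. It gives the time, the measured TCP pose, the force, the opening and the grip force at its end, in the units of the state.
- arm.read_state(): the state, without advancing time (a new reading comes with each control period).
- imaging.camera(name): name is "scene" or "side" or "wrist"; returns a dict with "frame" (480x640x3 uint8, red, green, blue), "fov_y" (degrees; the focal length in pixels is half the picture's height over the tangent of half this angle, whatever the lens; pixels are square), "cx", "cy" (the principal point, pixels), "dist_coeffs" ([k1, k2, p1, p2, k3] as OpenCV has them; the pictures are not rectified), "pose" (4x4, takes a point from camera to world coordinates). Camera axes: x right, y up, looking along -z (the intrinsics and any distortion apply to the point x, -y, -z); pixel columns grow to the right and rows downward; lengths in m; the calibration is good to about 2 mm. A picture is of the moment at which its call begins. There is no depth.
- arm.finish_job(): hands the job in; it is judged then, once.
Trained networks look in a picture, given as the dict that the camera call returned (one of the last four; its "shot" number tells which), for a name from the list of things; names that differ only in an ending like _2 or _b are one class to them, and where a whole thing is asked for, a point or a joint stands for the part that bears it (a point fixed in the world has none). Each returns a list of dicts, best first, with "confidence" (0 to 1); they miss things now and then, are a little off and sometimes report something else, mostly with a low value. They report only what shows in the picture. A call takes as long as a camera call. They do not tell look-alikes from the thing itself.
- imaging.spot_in(picture, query): "centre" ([x, y, z] in m, in world coordinates, good to about 4 mm: the middle of the surface that is visible of it).
- imaging.trace(picture, query): "mask" (480x640 bool, what is visible of it).
- imaging.spot_point(picture, query): "centre" ([x, y, z] in m, in world coordinates, good to about 4 mm: a listed point, or the origin of a listed thing).
The state is a dict: "time_s": time; "joint_positions": joint angles; "joint_vel": joint speeds; "tau": joint torques, N m; "ee_pos": TCP position; "tool_rot": TCP orientation; "ft_force": force on the tool from outside, world axes, zero at the start; "ft_torque": the same for the moment, N m; "opening": opening from 0.0 (shut) to 1.0 (fully open); "grasp_force": force on a finger pad.
Only numpy, scipy, OpenCV 4.12 (cv2) and the standard library are available. Lean on these libraries where they do the work, as an engineer would, in place of code of your own. Each camera call takes 0.05 s, during which the arm holds its last target. There are 200 camera calls.

## Working session

There is one attempt and no reset: what is moved stays moved. The work goes in short steps, Python scripts to look and compute and a tool call to move; the robot and the scene stay as the last step left them, time stands still between calls to the robot, and variables do not carry over. Pictures are saved under pics/ and viewed, at most 14 in all, crops included, and the job is handed in when it is done.

Besides the shell and the picture viewer there is one more tool, called after "Request:" in YAML: its name, and indented under it one key for each argument. send_rows: Moves the arm, as the interface text tells. Its arguments: {"type":"object","properties":{"steps":{"type":"array","items":{"type":"object","properties":{"dx":{"type":"number"},"dy":{"type":"number"},"dz":{"type":"number"},"yaw":{"type":"number"}}}},"jaw":{"type":"number"},"squeeze":{"type":"number"}},"required":["steps"]}

```bash
ls; mkdir -p pics; cat > h.py <<'E'
import numpy as np, cv2
from plant import arm, imaging
from scipy.spatial.transform import Rotation as R
def K(p):
    f=240/np.tan(np.radians(p["fov_y"])/2)
    return np.array([[f,0,p["cx"]],[0,f,p["cy"]],[0,0,1.]])
def proj(p,X):
    X=np.atleast_2d(X).astype(float); T=np.linalg.inv(np.array(p["pose"]))
    c=X@T[:3,:3].T+T[:3,3]; c=c*[1,-1,-1]
    return cv2.projectPoints(c,np.zeros(3),np.zeros(3),K(p),np.array(p["dist_coeffs"],float))[0][:,0]
def ray(p,uv):
    u=cv2.undistortPoints(np.array([[uv]],float),K(p),np.array(p["dist_coeffs"],float))[0,0]
    P=np.array(p["pose"]); d=P[:3,:3]@np.array([u[0],-u[1],-1]); return P[:3,3],d/np.linalg.norm(d)
def atz(p,uv,z):
    o,d=ray(p,uv); return o+d*(z-o[2])/d[2]
def save(p,n,crop=None,s=1):
    f=p["frame"][:,:,::-1]
    if crop: f=f[crop[1]:crop[3],crop[0]:crop[2]]
    cv2.imwrite("pics/"+n,cv2.resize(f,None,fx=s,fy=s,interpolation=cv2.INTER_CUBIC))
E
python3 - <<'E'
from h import *
np.set_printoptions(precision=4,suppress=True)
s=arm.read_state(); print(s["ee_pos"],s["tool_rot"],s["opening"],arm.nose_length)
fr=[]
for n in ("scene","side"):
    p=imaging.camera(n); fr.append(p["frame"]); print(n,p["fov_y"],np.array(p["pose"])[:3,3])
    for q in ("gearbox","shaft_tip","shaft_foot","nipple","handwheel","wheel_bore","gun_stand","grease_gun","gun_grip","gun_snap"):
        r=imaging.spot_point(p,q)
        for k in r[:3]: print(q,np.array(k["centre"]),round(k["confidence"],2),proj(p,k["centre"])[0].round())
    save(p,n+"0.png")
E
```

```text
pics
[0.2048 0.6163 0.2629] [-0.5016 -3.1012  0.0026] 1.000780417382154 0.025
scene 51.858933474647124 [-0.1849 -0.4376  0.7524]
gearbox [ 0.5531 -0.0386  0.0019] 0.61 [308. 264.]
shaft_tip [0.5463 0.0114 0.0867] 0.92 [286. 230.]
shaft_foot [0.5465 0.008  0.0691] 0.62 [288. 237.]
nipple [ 0.5373 -0.088   0.1091] 0.52 [325. 238.]
handwheel [ 0.5153 -0.3681 -0.0007] 0.81 [444. 327.]
handwheel [ 0.6761 -0.4073 -0.0028] 0.42 [480. 284.]
handwheel [ 0.7228 -0.3203 -0.0016] 0.4 [448. 260.]
wheel_bore [ 0.5101 -0.3613  0.0269] 0.88 [442. 318.]
wheel_bore [ 0.5363 -0.0914  0.108 ] 0.52 [326. 239.]
gun_stand [0.4564 0.2219 0.0034] 0.64 [190. 254.]
grease_gun [ 0.5684  0.2372 -0.0028] 0.93 [214. 228.]
grease_gun [0.3549 0.1943 0.0031] 0.87 [171. 285.]
grease_gun [0.4594 0.2243 0.0067] 0.66 [190. 252.]
gun_grip [0.5666 0.2391 0.1214] 0.69 [206. 187.]
gun_grip [0.3588 0.1951 0.083 ] 0.59 [165. 256.]
gun_grip [0.453  0.224  0.0856] 0.56 [183. 227.]
gun_snap [0.4535 0.223  0.0093] 0.77 [189. 253.]
gun_snap [0.3563 0.1932 0.0077] 0.67 [172. 283.]
gun_snap [0.5647 0.2354 0.019 ] 0.63 [213. 222.]
sid
[... 250 characters left out ...]
ft_foot [0.5533 0.0137 0.0626] 0.95 [318. 265.]
nipple [ 0.539  -0.086   0.1064] 0.69 [324. 229.]
handwheel [ 0.5098 -0.3602 -0.0009] 0.57 [332. 221.]
wheel_bore [ 0.5101 -0.3615  0.0235] 0.87 [332. 214.]
gun_stand [0.4521 0.2206 0.0001] 0.85 [371. 346.]
grease_gun [0.5646 0.234  0.0054] 0.85 [313. 349.]
grease_gun [0.3515 0.195  0.0005] 0.7 [419. 336.]
grease_gun [0.4582 0.2174 0.0023] 0.55 [367. 344.]
gun_grip [0.3551 0.1958 0.0794] 0.96 [421. 304.]
gun_grip [0.56   0.2366 0.1214] 0.92 [314. 300.]
gun_grip [0.462  0.2246 0.0848] 0.81 [367. 312.]
gun_snap [0.3554 0.1979 0.01  ] 0.95 [418. 333.]
gun_snap [0.4598 0.2185 0.0113] 0.66 [367. 340.]
gun_snap [0.5625 0.2338 0.0146] 0.66 [314. 345.]
```

View pics/scene0.png

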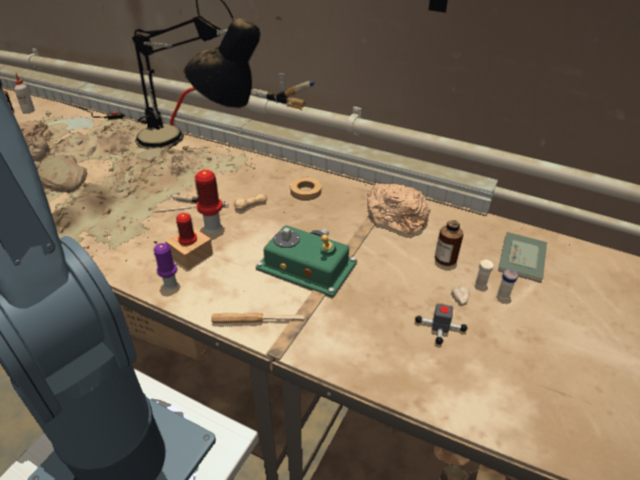

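View pics/side0.png

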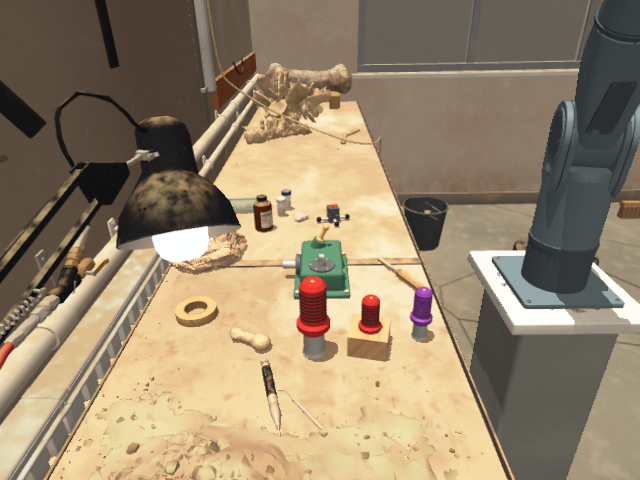

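Red candidates are the tall gun (208,205) and the small one in the wooden stand (187,232). The purple one is at (166,262). The wheel appears only once, at (443,320). I choose the small red gun in the stand and will check it in a close crop.

```bash
cat >> h.py <<'E'
np.set_printoptions(precision=4,suppress=True)
def plan(tgt,ty=None):
    """tool-axes shift (cm) to tgt, and the yaw (mod pi) that puts tool y along world angle ty"""
    s=arm.read_state(); M=R.from_rotvec(s["tool_rot"]).as_matrix(); p=np.array(s["ee_pos"])
    d=M.T@(np.array(tgt)-p)*100
    a=np.arctan2(M[1,1],M[0,1]); y=None
    if ty is not None: y=-((ty-a+np.pi/2)%np.pi-np.pi/2)
    print("tcp",p,"ytool deg",np.degrees(a).round(2),"shift cm",d.round(2),"yaw",y,"J",np.array(s["joint_positions"]).round(2),"F",np.array(s["ft_force"]).round(1),"t",s["time_s"])
    return d,y
E
python3 - <<'E'
from h import *
p=imaging.camera("scene"); f=p["frame"][:,:,::-1]
a=cv2.resize(f[180:300,150:350],None,fx=4,fy=4,interpolation=cv2.INTER_CUBIC)[:,:800]
b=cv2.resize(f[290,0:1],None) if 0 else cv2.resize(f[290:350,400:500],(0,0),fx=4,fy=4,interpolation=cv2.INTER_CUBIC)
im=np.zeros((480+120,800,3),np.uint8); im[:480]=a; im[480:,:200]=cv2.resize(b,(200,120)); cv2.imwrite("pics/c1.png",im)
for uv in ((420,320),(463,328),(439,341)): print(atz(p,uv,0.010))
plan([0.45,0.3,0.30],0); plan([0.51,-0.361,0.20],0)
E
```

```text
[ 0.5009 -0.3212  0.01  ]
[ 0.5195 -0.4053  0.01  ]
[ 0.4657 -0.3715  0.01  ]
tcp [0.205  0.6168 0.2637] ytool deg 71.62 shift cm [-33.24 -22.34  -3.63] yaw 1.2499793871931943 J [-1.32  0.54 -0.    1.54  0.    1.07 -0.07] F [-0.3  0.2 -0.2] t 1.15
tcp [0.205  0.6168 0.2637] ytool deg 71.62 shift cm [-59.78 -83.18   6.37] yaw 1.2499793871931943 J [-1.32  0.54 -0.    1.54  0.    1.07 -0.07] F [-0.3  0.2 -0.2] t 1.15
```

View pics/c1.png

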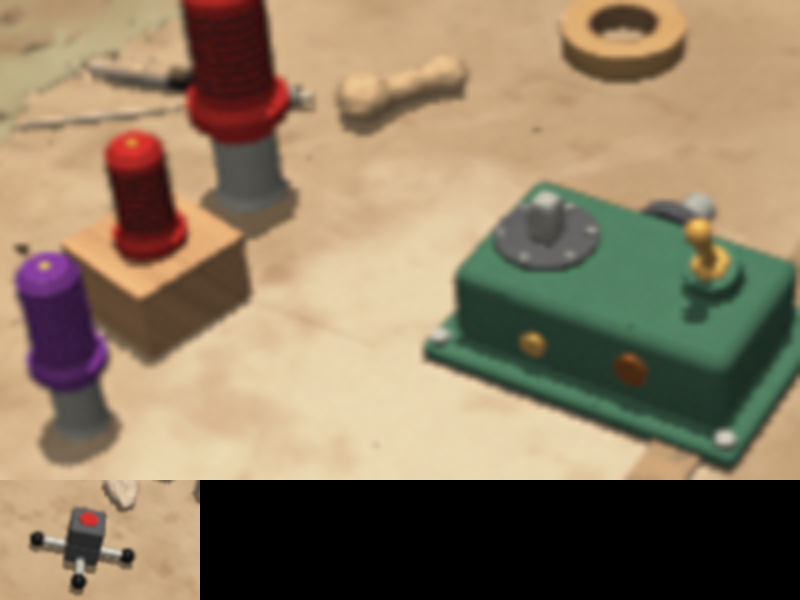

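The small red gun in the wooden stand is confirmed by the close crop: stand at crop (150,270), with the larger red gun and the purple one beside it. Next I move towards the handwheel.

Request:
send_rows:
  steps:
    - {"dx": -4.75, "dy": -3.2, "dz": -0.5}
    - {"dx": -4.75, "dy": -3.2, "dz": -0.5}
    - {"dx": -4.75, "dy": -3.2, "dz": -0.5}
    - {"dx": -4.75, "dy": -3.2, "dz": -0.5}
    - {"dx": -4.75, "dy": -3.2, "dz": -0.5}
  jaw: 8.8
  squeeze: 30

```text
invalid input
```

Request:
send_rows:
  steps:
    - {"dx": -4.75, "dy": -3.2, "dz": -0.5}
    - {"dx": -4.75, "dy": -3.2, "dz": -0.5}
    - {"dx": -2.2, "dy": -5.0, "dz": 0}
    - {"dx": -2.2, "dy": -5.0, "dz": 0}
    - {"dx": -2.2, "dy": -5.0, "dz": 0}

```text
invalid input
```

Request:
send_rows:
  steps:
    - {"dx": -2.2, "dy": -5.0, "dz": 0}
    - {"dx": -2.2, "dy": -5.0, "dz": 0.5}
    - {"dx": -2.2, "dy": -5.0, "dz": 1}
    - {"dx": -2.2, "dy": -5.0, "dz": 1}
    - {"dx": -2.2, "dy": -5.0, "dz": 1}

```text
invalid input
```

```bash
python3 - <<'E'
from h import *
plan([0.511,-0.363,0.20],np.radians(12))
E
```

```text
tcp [0.205  0.6168 0.2637] ytool deg 71.62 shift cm [-59.94 -83.34   6.37] yaw 1.0405398769538747 J [-1.32  0.54 -0.    1.54  0.    1.07 -0.07] F [-0.3  0.2 -0.2] t 1.15
```

Request:
send_rows:
  steps:
    - {"dx": -4.75, "dy": -3.2, "dz": -0.5, "yaw": 0}
    - {"dx": -4.75, "dy": -3.2, "dz": -0.5, "yaw": 0}
    - {"dx": -4.75, "dy": -3.2, "dz": -0.5, "yaw": 0}
    - {"dx": -4.75, "dy": -3.2, "dz": -0.5, "yaw": 0}
    - {"dx": -4.75, "dy": -3.2, "dz": -0.5, "yaw": 0}
  jaw: 8.8
  squeeze: 30

```text
time_s: 1.78
ee_pos: [0.381, 0.3886, 0.2892]
tool_rot: [0.502, 3.101, 0.001]
ft_force: [0.9, 1.3, 0.3]
opening: 0.998
grasp_force: 0.0
```

Request:
send_rows:
  steps:
    - {"dx": -4.75, "dy": -3.2, "dz": -0.5, "yaw": 0}
    - {"dx": -4.75, "dy": -3.2, "dz": -0.5, "yaw": 0}
    - {"dx": -2.2, "dy": -5.0, "dz": 0, "yaw": 0}
    - {"dx": -2.2, "dy": -5.0, "dz": 0, "yaw": 0}
    - {"dx": -2.2, "dy": -5.0, "dz": 0, "yaw": 0}

```text
time_s: 2.4
ee_pos: [0.4653, 0.1345, 0.299]
tool_rot: [0.502, 3.101, 0.001]
ft_force: [1.6, -0.2, -0.4]
opening: 0.998
grasp_force: 0.0
```

Request:
send_rows:
  steps:
    - {"dx": -2.2, "dy": -5.0, "dz": 0, "yaw": 0}
    - {"dx": -2.2, "dy": -5.0, "dz": 0.5, "yaw": 0}
    - {"dx": -2.2, "dy": -5.0, "dz": 1, "yaw": 0}
    - {"dx": -2.2, "dy": -5.0, "dz": 1, "yaw": 0}
    - {"dx": -2.2, "dy": -5.0, "dz": 1, "yaw": 0}

```text
time_s: 3.02
ee_pos: [0.491, -0.1373, 0.2638]
tool_rot: [0.501, 3.1, 0.0]
ft_force: [1.9, -0.0, -0.3]
opening: 0.998
grasp_force: 0.0
```

```bash
python3 - <<'E'
from h import *
plan([0.511,-0.363,0.20],np.radians(12))
E
```

```text
tcp [ 0.491  -0.1373  0.2638] ytool deg 71.65 shift cm [ -9.   -20.8    6.38] yaw 1.0410149772494084 J [-0.12  0.31  0.37  1.92 -0.13  0.93  1.56] F [ 1.9 -0.  -0.3] t 3.025
```

Request:
send_rows:
  steps:
    - {"dx": -2.2, "dy": -5.2, "dz": 1.2, "yaw": 0}
    - {"dx": -2.2, "dy": -5.2, "dz": 1.2, "yaw": 0}
    - {"dx": -2.2, "dy": -5.2, "dz": 1.5, "yaw": 0}
    - {"dx": -2.2, "dy": -5.2, "dz": 1.5, "yaw": 0}
    - {"dx": 0, "dy": 0, "dz": 1, "yaw": 0.174}

```text
time_s: 3.65
ee_pos: [0.5066, -0.3668, 0.1992]
tool_rot: [0.785, 3.042, -0.005]
ft_force: [-0.1, 0.7, -0.4]
opening: 0.997
grasp_force: 0.0
```

Request:
send_rows:
  steps:
    - {"dx": 0, "dy": 0, "dz": 1, "yaw": 0.174}
    - {"dx": 0, "dy": 0, "dz": 1, "yaw": 0.174}
    - {"dx": 0, "dy": 0, "dz": 1, "yaw": 0.174}
    - {"dx": 0, "dy": 0, "dz": 1, "yaw": 0.174}
    - {"dx": 0, "dy": 0, "dz": 0, "yaw": 0.174}

```text
time_s: 4.28
ee_pos: [0.5085, -0.3603, 0.1589]
tool_rot: [-1.987, -2.432, -0.0]
ft_force: [-0.0, 0.3, -0.6]
opening: 0.999
grasp_force: 0.0
```

```bash
python3 - <<'E'
from h import *
p=imaging.camera("wrist"); save(p,"w1.png")
plan([0.511,-0.363,0.049],np.radians(12))
for n in ("wrist","scene","side"):
    if n!="wrist": p=imaging.camera(n)
    for q in ("wheel_bore","handwheel"):
        for k in imaging.spot_point(p,q)[:2]: print(n,q,np.array(k["centre"]),k["confidence"],proj(p,k["centre"]))
E
```

```text
tcp [ 0.5089 -0.3602  0.1592] ytool deg 11.13 shift cm [-0.32  0.16 11.02] yaw -0.015158717296667623 J [ 0.12  0.7   0.62  1.72 -0.5   0.89  1.14] F [-0.1  0.2  0.4] t 4.325
wrist wheel_bore [ 0.5099 -0.3617  0.021 ] 0.55 [[320.0768 239.7099]]
wrist handwheel [ 0.5137 -0.3607 -0.0017] 0.8 [[325.7144 229.8255]]
scene wheel_bore [ 0.5091 -0.3646  0.0281] 0.62 [[443.4665 318.4942]]
scene wheel_bore [ 0.6922  0.2129 -0.001 ] 0.21 [[249.2216 205.1152]]
scene handwheel [ 0.5186 -0.3652  0.0009] 0.86 [[442.7627 324.5202]]
side wheel_bore [ 0.5147 -0.3611  0.0235] 0.58 [[330.889  213.7176]]
side wheel_bore [0.4546 0.2208 0.0016] 0.57 [[369.3477 345.0235]]
side handwheel [ 0.5142 -0.3588 -0.0012] 0.8 [[331.0923 221.3101]]
side handwheel [0.5507 0.0113 0.0627] 0.47 [[319.3875 264.323 ]]
```

View pics/w1.png

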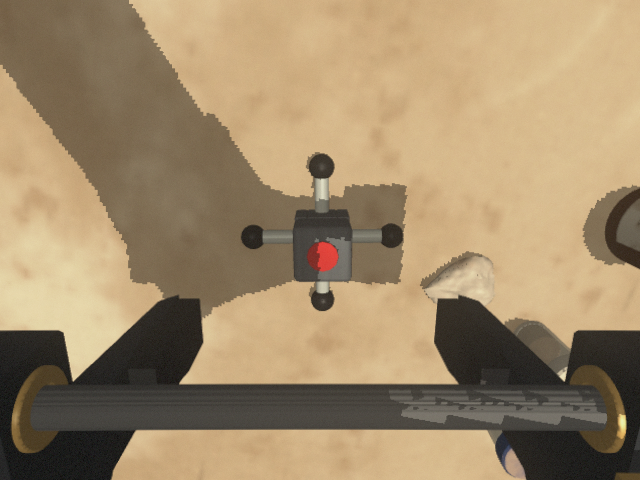

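Wrist view: the wheel's balls are at (253,237), (391,236), (320,166) and (322,299), square to the fingers. The chalk at (460,280) is clear of the fingers.

```bash
python3 - <<'E'
from h import *
p=imaging.camera("wrist")
b=[atz(p,u,0.010) for u in ((253,237),(391,236),(320.5,166),(322,299))]
c=np.mean(b,0); print(b,c, np.degrees(np.arctan2(*(b[1]-b[0])[[1,0]])),np.degrees(np.arctan2(*(b[3]-b[2])[[1,0]])))
print("disc",atz(p,(323,257),0.05))
plan([c[0],c[1],0.048])
E
```

```text
[array([ 0.4676, -0.3732,  0.01  ]), array([ 0.5563, -0.3539,  0.01  ]), array([ 0.5014, -0.3187,  0.01  ]), array([ 0.5213, -0.4074,  0.01  ])] [ 0.5116 -0.3633  0.01  ] 12.284506512494763 -77.3928422629297
disc [ 0.5122 -0.3639  0.05  ]
tcp [ 0.5087 -0.3609  0.1599] ytool deg 11.85 shift cm [-0.29  0.23 11.19] yaw None J [ 0.12  0.69  0.61  1.72 -0.49  0.89  1.15] F [-0.4 -0.1  0.2] t 4.775
```

Request:
send_rows:
  steps:
    - {"dx": -0.3, "dy": 0.2, "dz": 4, "yaw": -0.01}
    - {"dx": 0, "dy": 0, "dz": 4, "yaw": 0}
    - {"dx": 0, "dy": 0, "dz": 3.1, "yaw": 0}
    - {"dx": 0, "dy": 0, "dz": 0, "yaw": 0}

```text
time_s: 5.28
ee_pos: [0.5099, -0.3623, 0.0468]
tool_rot: [-1.966, -2.445, 0.0]
ft_force: [-0.7, -0.1, 0.2]
opening: 0.998
grasp_force: 0.0
```

Request:
send_rows:
  steps:
    - {"dx": 0, "dy": 0, "dz": 0, "yaw": 0}
    - {"dx": 0, "dy": 0, "dz": 0, "yaw": 0}
    - {"dx": 0, "dy": 0, "dz": 0, "yaw": 0}
    - {"dx": 0, "dy": 0, "dz": 0, "yaw": 0}
  jaw: 0
  squeeze: 35

```text
time_s: 5.78
ee_pos: [0.5116, -0.3634, 0.0493]
tool_rot: [1.968, 2.448, 0.0]
ft_force: [-0.3, -0.6, 0.3]
opening: 0.567
grasp_force: 0.0
```

```bash
python3 - <<'E'
from h import *
p=imaging.camera("scene")
a,b=atz(p,(259,265),.008),atz(p,(331,290),.008); print("foot edge angle",np.degrees(np.arctan2(*(a-b)[[1,0]])))
s=arm.read_state(); print(s["opening"],s["grasp_force"])
plan([0.511,-0.363,0.2])
E
```

```text
foot edge angle 91.06344678691354
0.5232550384849998 0.0
tcp [ 0.5115 -0.3634  0.0491] ytool deg 12.38 shift cm [  0.04  -0.03 -15.09] yaw None J [ 0.2   0.85  0.51  1.73 -0.59  0.72  1.23] F [-1.   0.3  0.2] t 5.825
```

Request:
send_rows:
  steps:
    - {"dx": 0, "dy": 0, "dz": 0, "yaw": 0}
    - {"dx": 0, "dy": 0, "dz": 0, "yaw": 0}
    - {"dx": 0, "dy": 0, "dz": 0, "yaw": 0}
    - {"dx": 0, "dy": 0, "dz": 0, "yaw": 0}

```text
time_s: 6.32
ee_pos: [0.5113, -0.3633, 0.0488]
tool_rot: [1.969, 2.448, 0.0]
ft_force: [-0.6, -0.1, 1.4]
opening: 0.376
grasp_force: 35.0
```

Request:
send_rows:
  steps:
    - {"dx": 0, "dy": 0, "dz": -3, "yaw": 0}
    - {"dx": 0, "dy": 0, "dz": -5, "yaw": 0}
    - {"dx": 0, "dy": 0, "dz": -5, "yaw": 0}
    - {"dx": 0, "dy": 0, "dz": -4, "yaw": 0}

```text
time_s: 6.82
ee_pos: [0.5111, -0.3633, 0.2202]
tool_rot: [1.969, 2.448, 0.0]
ft_force: [0.3, -0.3, -3.0]
opening: 0.378
grasp_force: 35.0
```

```bash
python3 - <<'E'
from h import *
plan([0.548,0.0105,0.2],np.radians(1))
E
```

```text
tcp [ 0.5111 -0.3633  0.2202] ytool deg 12.37 shift cm [35.72 11.61  2.02] yaw 0.19838084013036617 J [ 0.09  0.63  0.66  1.67 -0.44  1.    1.13] F [ 0.3 -0.3 -3. ] t 6.825
```

Request:
send_rows:
  steps:
    - {"dx": 5.2, "dy": 1.7, "dz": 0, "yaw": 0}
    - {"dx": 5.2, "dy": 1.7, "dz": 0, "yaw": 0}
    - {"dx": 5.2, "dy": 1.7, "dz": 0, "yaw": 0}
    - {"dx": 5.2, "dy": 1.7, "dz": 0, "yaw": 0}
    - {"dx": 5.2, "dy": 1.7, "dz": 0, "yaw": 0.18}

```text
time_s: 7.45
ee_pos: [0.5381, -0.0894, 0.2185]
tool_rot: [-2.185, -2.256, -0.0]
ft_force: [0.8, -0.2, -2.8]
opening: 0.373
grasp_force: 35.0
```

Request:
send_rows:
  steps:
    - {"dx": 0, "dy": 0, "dz": 0, "yaw": 0}
    - {"dx": 0, "dy": 0, "dz": 0, "yaw": 0}

```text
time_s: 7.7
ee_pos: [0.5382, -0.0914, 0.2185]
tool_rot: [-2.179, -2.263, 0.002]
ft_force: [-0.0, -0.9, -2.8]
opening: 0.379
grasp_force: 35.0
```

```bash
python3 - <<'E'
from h import *
plan([0.548,0.0105,0.2],np.radians(1))
for n in ("scene","side","wrist","scene","side","wrist"):
    p=imaging.camera(n)
    for q in ("shaft_tip","shaft_foot","nipple"):
        for k in imaging.spot_point(p,q)[:1]: print(n,q,np.array(k["centre"]),k["confidence"],proj(p,k["centre"])[0])
save(p,"w2.png")
E
```

```text
tcp [ 0.5382 -0.0914  0.2185] ytool deg 2.14 shift cm [10.14  1.37  1.84] yaw 0.01996685305871404 J [-0.47  0.51  0.73  1.89 -0.42  0.91  0.51] F [-0.  -0.9 -2.8] t 7.7
scene shaft_tip [0.546  0.0106 0.0876] 0.74 [286.4696 230.3208]
scene shaft_foot [0.4557 0.2214 0.0047] 0.7 [190.2144 253.7812]
scene nipple [ 0.5357 -0.0881  0.1039] 0.68 [324.7386 240.2834]
side shaft_tip [0.5479 0.0106 0.0904] 0.61 [320.4361 253.6555]
side shaft_foot [0.5507 0.0129 0.0621] 0.86 [319.3935 264.9008]
side nipple [ 0.5359 -0.0871  0.1083] 0.57 [325.023  227.8074]
wrist shaft_tip [0.5437 0.0129 0.0906] 0.84 [335.0303  54.4567]
wrist shaft_foot [0.5516 0.0091 0.0671] 0.59 [346.6057  66.9098]
wrist nipple [ 0.5328 -0.0877  0.1085] 0.82 [308.6393 243.3571]
scene shaft_tip [0.5456 0.012  0.0889] 0.59 [285.8044 229.7701]
scene shaft_foot [0.5462 0.0113 0.0685] 0.7 [286.5343 236.9827]
scene nipple [ 0.5389 -0.0899  0.1085] 0.52 [326.2289 237.9645]
side shaft_tip [0.548  0.0072 0.0896] 0.96 [320.3895 253.2378]
side shaft_foot [0.5513 0.012  0.0625] 0.61 [319.1293 264.5561]
side nipple [ 0.5377 -0.0889  0.1117] 0.5 [324.2661 226.2491]
wrist shaft_tip [0.5439 0.0126 0.0865] 0.96 [335.0297  57.5218]
wrist shaft_foot [0.5481 0.01   0.0644] 0.92 [340.4628  66.8816]
wrist nipple [ 0.538  -0.0891  0.1101] 0.64 [317.4991 248.1566]
```

View pics/w2.png

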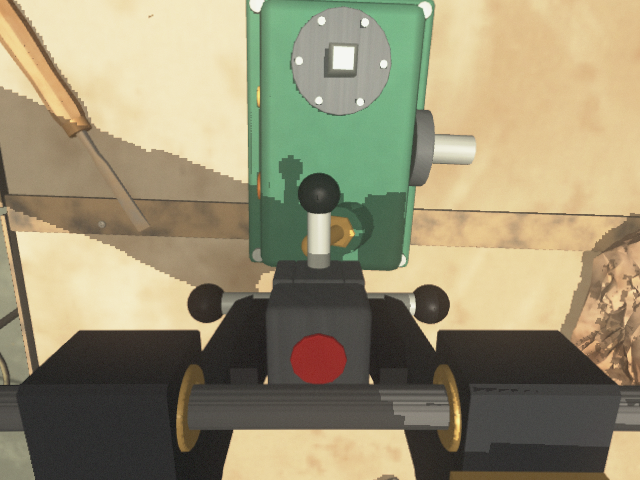

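Wrist view: wheel held. Shaft top at (344,58), cover centre (342,61), foot screws at (257,5), (425,9), (258,256) and (403,262).

```bash
python3 - <<'E'
from h import *
p=imaging.camera("wrist"); f=p["frame"]
g=cv2.cvtColor(f,cv2.COLOR_RGB2GRAY); 
m=np.zeros_like(g); m[35:80,322:366]=(g[35:80,322:366]>215); 
n,l,st,ce=cv2.connectedComponentsWithStats(m); i=1+np.argmax(st[1:,4]); print(st[i],ce[i])
top=cv2.minAreaRect(np.argwhere(l==i)[:,::-1].astype(np.float32)); print(top)
bx=[atz(p,u,.088) for u in cv2.boxPoints(top)]; print(np.round(bx,4), np.mean(bx,0)); 
for a,b in ((0,1),(1,2),(2,3)): print(np.degrees(np.arctan2(*(bx[b]-bx[a])[[1,0]])),np.linalg.norm(bx[b]-bx[a]))
print("top",atz(p,ce[i],.088),"cover",atz(p,(342,61),.064))
s=[atz(p,u,.014) for u in ((257,5),(425,9),(258,256),(403,262))]
print(np.round(s,4),np.mean(s,0))
for a,b in ((2,0),(3,1),(0,1),(2,3)): print(np.degrees(np.arctan2(*(s[b]-s[a])[[1,0]])))
plan([0.548,0.0105,0.2])
E
```

```text
[333  46  21  24 462] [343.0238  57.4048]
((343.0, 57.5), (23.0, 20.0), 90.0)
[[0.5425 0.0181 0.088 ]
 [0.5532 0.0184 0.088 ]
 [0.5539 0.007  0.088 ]
 [0.543  0.0066 0.088 ]] [0.5482 0.0125 0.088 ]
2.021342948038014 0.010739665397862991
-86.5041670819645 0.011436925224565835
-177.97503292975512 0.01090383652415141
top [0.5482 0.0126 0.088 ] cover [0.5489 0.0133 0.064 ]
[[ 0.492   0.0511  0.014 ]
 [ 0.6057  0.0527  0.014 ]
 [ 0.4915 -0.1284  0.014 ]
 [ 0.6082 -0.1293  0.014 ]] [ 0.5494 -0.0385  0.014 ]
89.86276946885448
90.77955214472001
0.8108117894980484
-0.4487338220180246
tcp [ 0.5386 -0.0911  0.2187] ytool deg 2.07 shift cm [10.12  1.31  1.87] yaw None J [-0.47  0.51  0.73  1.89 -0.42  0.91  0.51] F [-0.4 -0.5 -2.6] t 8.95
```

Request:
send_rows:
  steps:
    - {"dx": 3.5, "dy": 0.45, "dz": 0, "yaw": 0}
    - {"dx": 3.5, "dy": 0.45, "dz": 0, "yaw": 0}
    - {"dx": 3.25, "dy": 0.45, "dz": 1, "yaw": 0.027}
    - {"dx": 0, "dy": 0, "dz": 3, "yaw": 0}
    - {"dx": 0, "dy": 0, "dz": 2.8, "yaw": 0}

```text
time_s: 9.57
ee_pos: [0.5486, 0.0126, 0.15]
tool_rot: [2.21, 2.233, 0.001]
ft_force: [-0.0, 0.6, -2.2]
opening: 0.381
grasp_force: 35.0
```

Request:
send_rows:
  steps:
    - {"dx": 0, "dy": 0, "dz": 0, "yaw": 0}
    - {"dx": 0, "dy": 0, "dz": 0, "yaw": 0}

```text
time_s: 9.82
ee_pos: [0.549, 0.0115, 0.1517]
tool_rot: [2.211, 2.23, 0.001]
ft_force: [0.1, -0.6, -2.7]
opening: 0.377
grasp_force: 35.0
```

```bash
python3 - <<'E'
from h import *
plan([0.5483,0.0118,0.113],np.radians(.5))
for n in ("scene","side"):
    p=imaging.camera(n)
    for q in ("wheel_bore","handwheel","shaft_foot","shaft_tip"):
        for k in imaging.spot_point(p,q)[:1]: print(n,q,np.array(k["centre"]),k["confidence"],proj(p,k["centre"])[0])
E
```

```text
tcp [0.549  0.0115 0.1517] ytool deg 0.49 shift cm [ 0.03 -0.08  3.87] yaw -0.00013128316521959782 J [-0.59  0.61  0.66  1.92 -0.52  0.79  0.36] F [ 0.1 -0.6 -2.7] t 9.825
scene shaft_foot [0.5485 0.0099 0.0714] 0.89 [287.5566 235.569 ]
scene shaft_tip [0.5447 0.0115 0.0874] 0.97 [285.8199 230.5987]
side wheel_bore [0.5491 0.0134 0.1233] 0.62 [319.7051 241.4288]
side handwheel [0.5495 0.0151 0.1023] 0.73 [319.6653 250.0288]
side shaft_foot [0.5526 0.0138 0.0639] 0.81 [318.5566 264.4372]
side shaft_tip [0.5516 0.0103 0.0887] 0.95 [318.823  254.2669]
```

Request:
send_rows:
  steps:
    - {"dx": 0, "dy": -0.05, "dz": 1.0, "yaw": 0}
    - {"dx": 0, "dy": 0, "dz": 0.8, "yaw": 0}
    - {"dx": 0, "dy": 0, "dz": 0.5, "yaw": 0}
    - {"dx": 0, "dy": 0, "dz": 0.3, "yaw": 0}

```text
time_s: 10.82
ee_pos: [0.5477, 0.0117, 0.1242]
tool_rot: [-2.211, -2.231, 0.001]
ft_force: [0.1, -0.2, -2.9]
opening: 0.382
grasp_force: 35.0
```

Request:
send_rows:
  steps:
    - {"dx": 0, "dy": 0, "dz": 0.4, "yaw": 0}
    - {"dx": 0, "dy": 0, "dz": 0.4, "yaw": 0}
    - {"dx": 0, "dy": 0, "dz": 0.2, "yaw": 0}
    - {"dx": 0, "dy": 0, "dz": 0.2, "yaw": 0}

```text
time_s: 11.32
ee_pos: [0.548, 0.0118, 0.1127]
tool_rot: [2.211, 2.231, 0.0]
ft_force: [-1.8, 0.5, 5.0]
opening: 0.377
grasp_force: 35.0
```

Request:
send_rows:
  steps:
    - {"dx": 0, "dy": 0, "dz": 0.1, "yaw": 0}
    - {"dx": 0, "dy": 0, "dz": 0, "yaw": 0}
    - {"dx": 0, "dy": 0, "dz": 0, "yaw": 0}
    - {"dx": 0, "dy": 0, "dz": 0, "yaw": 0}
  jaw: 6.5

```text
time_s: 11.82
ee_pos: [0.548, 0.0118, 0.1118]
tool_rot: [2.211, 2.231, 0.0]
ft_force: [-0.3, 0.5, 0.6]
opening: 0.736
grasp_force: 0.0
```

Request:
send_rows:
  steps:
    - {"dx": 0, "dy": 0, "dz": -2, "yaw": 0}
    - {"dx": 0, "dy": 0, "dz": -4, "yaw": 0}
    - {"dx": 0, "dy": 0, "dz": -5, "yaw": 0}
    - {"dx": 0, "dy": 0, "dz": -4, "yaw": 0}

```text
time_s: 12.32
ee_pos: [0.5482, 0.0114, 0.2649]
tool_rot: [2.211, 2.23, 0.003]
ft_force: [0.4, -0.1, -0.2]
opening: 0.74
grasp_force: 0.0
```

```bash
python3 - <<'E'
from h import *
for n in ("side","wrist"):
    p=imaging.camera(n)
    for q in ("wheel_bore","handwheel"):
        for k in imaging.spot_point(p,q)[:1]: print(n,q,np.array(k["centre"]),k["confidence"],proj(p,k["centre"])[0])
    if n=="side": a=cv2.resize(p["frame"][190:350,250:450],(0,0),fx=2,fy=2)
    else: b=p["frame"]
im=np.zeros((480,800,3),np.uint8); im[:320,:400]=a; im[:300,400:]=cv2.resize(b,(400,300)); cv2.imwrite("pics/c2.png",im[:,:,::-1])
plan([0.457,0.221,0.20],np.radians(90.5))
E
```

```text
side wheel_bore [0.5492 0.0152 0.0887] 0.83 [319.8844 255.3045]
side handwheel [0.5475 0.0148 0.064 ] 0.7 [320.7772 264.5876]
wrist wheel_bore [0.5457 0.0127 0.0878] 0.88 [312.299  220.3578]
wrist handwheel [0.5472 0.0141 0.0605] 0.64 [314.5151 210.0338]
tcp [0.5472 0.0119 0.2612] ytool deg 0.52 shift cm [20.99 -8.82  6.14] yaw -1.5703977376879381 J [-0.69  0.45  0.78  1.85 -0.38  0.99  0.26] F [-0.2 -0.6 -0.3] t 12.625
```

View pics/c2.png

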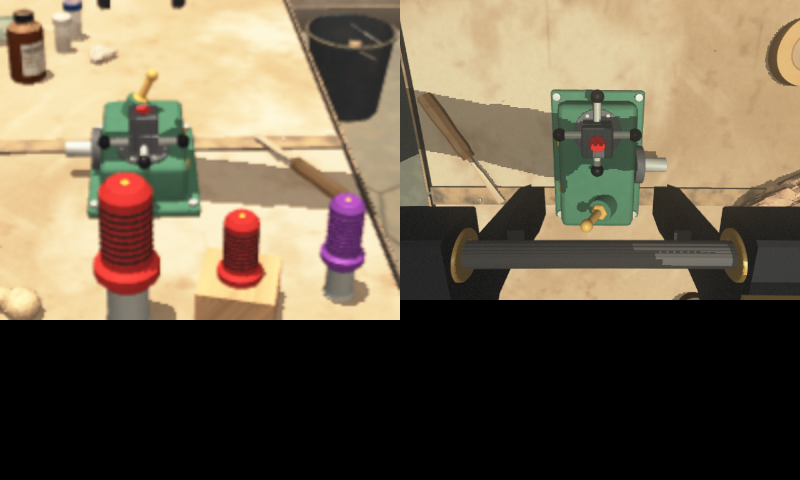

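The wheel sits on the shaft and rests on the cover. The nets put its underside at 0.060–0.064 m. Next is the gun.

Request:
send_rows:
  steps:
    - {"dx": 5.2, "dy": -2.2, "dz": 0, "yaw": 0}
    - {"dx": 5.2, "dy": -2.2, "dz": 0, "yaw": 0}
    - {"dx": 5.2, "dy": -2.2, "dz": 0, "yaw": 0}
    - {"dx": 5.2, "dy": -2.2, "dz": 0, "yaw": 0}
    - {"dx": 0, "dy": 0, "dz": 0, "yaw": -0.175}
  jaw: 8.8

```text
time_s: 13.25
ee_pos: [0.4548, 0.224, 0.2602]
tool_rot: [-1.992, -2.427, 0.004]
ft_force: [0.7, -0.5, 0.3]
opening: 0.998
grasp_force: 0.0
```

Request:
send_rows:
  steps:
    - {"dx": 0, "dy": 0, "dz": 0, "yaw": -0.175}
    - {"dx": 0, "dy": 0, "dz": 0, "yaw": -0.175}
    - {"dx": 0, "dy": 0, "dz": 0, "yaw": -0.175}
    - {"dx": 0, "dy": 0, "dz": 0, "yaw": -0.175}
    - {"dx": 0, "dy": 0, "dz": 0, "yaw": -0.175}

```text
time_s: 13.88
ee_pos: [0.4573, 0.2185, 0.2606]
tool_rot: [-0.786, -3.04, 0.003]
ft_force: [-0.7, 0.5, -0.5]
opening: 0.999
grasp_force: 0.0
```

Request:
send_rows:
  steps:
    - {"dx": 0, "dy": 0, "dz": 0, "yaw": -0.175}
    - {"dx": 0, "dy": 0, "dz": 0, "yaw": -0.175}
    - {"dx": 0, "dy": 0, "dz": 0, "yaw": -0.175}
    - {"dx": 0, "dy": 0, "dz": 0, "yaw": 0}

```text
time_s: 14.38
ee_pos: [0.4575, 0.2185, 0.2608]
tool_rot: [0.018, -3.14, 0.002]
ft_force: [-0.1, 0.4, -0.0]
opening: 0.998
grasp_force: 0.0
```

```bash
python3 - <<'E'
from h import *
plan([0.457,0.221,0.20],np.radians(90.5))
for n in ("scene","side","wrist"):
    p=imaging.camera(n)
    for q in ("gun_grip","gun_stand","grease_gun"):
        for k in imaging.spot_point(p,q)[:3]:
            if abs(k["centre"][0]-.457)<.03: print(n,q,np.array(k["centre"]),k["confidence"],proj(p,k["centre"])[0])
save(p,"w3.png")
E
```

```text
tcp [0.4575 0.2185 0.2608] ytool deg 90.65 shift cm [0.03 0.26 6.08] yaw 0.0026139149749702106 J [-0.88  0.31  0.43  1.93 -0.16  0.93  1.2 ] F [-0.1  0.4 -0. ] t 14.375
scene gun_grip [0.4549 0.2238 0.0847] 0.62 [183.5679 226.4514]
scene gun_stand [0.4578 0.2219 0.0039] 0.9 [190.6629 253.4593]
side gun_grip [0.4629 0.2225 0.0842] 0.72 [366.5902 311.1377]
side gun_stand [ 0.4565  0.22   -0.0011] 0.82 [368.2869 345.8429]
side grease_gun [0.4574 0.2189 0.0046] 0.57 [367.872  343.1969]
wrist gun_grip [0.458  0.224  0.0841] 0.68 [324.4044 220.7878]
```

View pics/w3.png

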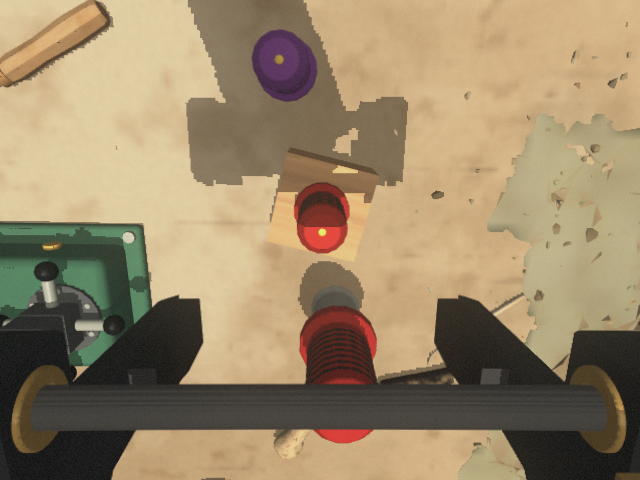

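Wrist view: the small red gun's yellow pin is at (322,232) between open fingers. Big red gun at (340,350) and purple at (283,65).

```bash
python3 - <<'E'
from h import *
p=imaging.camera("wrist")
c=atz(p,(322,232),.114); print(c)
plan([c[0],c[1],0.091],np.radians(90.5))
E
```

```text
[0.458 0.222 0.114]
tcp [0.458  0.219  0.2617] ytool deg 90.75 shift cm [-0.01  0.3  17.07] yaw 0.0043757863297091415 J [-0.89  0.31  0.43  1.93 -0.16  0.93  1.2 ] F [-0.1 -0.1 -0.9] t 15.025
```

Request:
send_rows:
  steps:
    - {"dx": 0, "dy": 0.3, "dz": 5, "yaw": 0}
    - {"dx": 0, "dy": 0, "dz": 5, "yaw": 0}
    - {"dx": 0, "dy": 0, "dz": 4, "yaw": 0}
    - {"dx": 0, "dy": 0, "dz": 3, "yaw": 0}

```text
time_s: 15.52
ee_pos: [0.4575, 0.2218, 0.09]
tool_rot: [0.021, -3.141, 0.001]
ft_force: [0.1, 0.9, 0.0]
opening: 0.997
grasp_force: 0.0
```

Request:
send_rows:
  steps:
    - {"dx": 0, "dy": 0, "dz": 0, "yaw": 0}
    - {"dx": 0, "dy": 0, "dz": 0, "yaw": 0}
    - {"dx": 0, "dy": 0, "dz": 0, "yaw": 0}
    - {"dx": 0, "dy": 0, "dz": 0, "yaw": 0}
    - {"dx": 0, "dy": 0, "dz": 0, "yaw": 0}
  jaw: 0
  squeeze: 12

```text
time_s: 16.15
ee_pos: [0.4582, 0.2222, 0.0922]
tool_rot: [-0.021, 3.141, 0.001]
ft_force: [-0.5, 0.2, -0.3]
opening: 0.45
grasp_force: 0.0
```

Request:
send_rows:
  steps:
    - {"dx": 0, "dy": 0, "dz": 0, "yaw": 0}
    - {"dx": 0, "dy": 0, "dz": 0, "yaw": 0}

```text
time_s: 16.4
ee_pos: [0.4581, 0.222, 0.092]
tool_rot: [-0.021, 3.141, 0.0]
ft_force: [-1.7, -0.4, 3.7]
opening: 0.376
grasp_force: 12.0
```

```bash
python3 - <<'E'
from h import *
s=arm.read_state(); print(s["opening"],s["grasp_force"])
plan([.458,.222,.107],np.radians(90.5))
E
```

```text
0.3756064709150673 11.999568778983303
tcp [0.4581 0.222  0.092 ] ytool deg 90.75 shift cm [ 0.01  0.   -1.5 ] yaw 0.004443499414649388 J [-0.78  0.59  0.31  2.03 -0.32  0.57  1.34] F [-1.7 -0.4  3.7] t 16.4
```

Request:
send_rows:
  steps:
    - {"dx": 0, "dy": 0, "dz": -0.7, "yaw": 0}
    - {"dx": 0, "dy": 0, "dz": -0.7, "yaw": 0}
    - {"dx": 0, "dy": 0, "dz": -0.6, "yaw": 0}
    - {"dx": 0, "dy": 0, "dz": 0, "yaw": 0}

```text
time_s: 16.9
ee_pos: [0.4582, 0.2222, 0.1123]
tool_rot: [-0.021, 3.141, 0.001]
ft_force: [-0.3, 0.5, -1.8]
opening: 0.378
grasp_force: 12.0
```

Request:
send_rows:
  steps:
    - {"dx": 0.4, "dy": 0, "dz": 0, "yaw": 0}
    - {"dx": 0.4, "dy": 0, "dz": 0, "yaw": 0}
    - {"dx": 0.4, "dy": 0, "dz": 0, "yaw": 0}
    - {"dx": 0, "dy": 0, "dz": 0, "yaw": 0}

```text
time_s: 17.4
ee_pos: [0.4458, 0.2219, 0.1117]
tool_rot: [-0.021, 3.141, 0.0]
ft_force: [1.6, -0.0, -1.3]
opening: 0.379
grasp_force: 12.0
```

```bash
python3 - <<'E'
from h import *
plan([.427,.222,.112])
s=imaging.camera("side"); save(s,"s2.png",(290,250,450,370),5)
for q in ("gun_grip","gun_snap","grease_gun"):
  for k in imaging.spot_point(s,q)[:3]:
    if abs(k["centre"][0]-.45)<.04: print(q,np.array(k["centre"]),k["confidence"])
E
```

```text
tcp [0.4458 0.2219 0.1117] ytool deg 90.77 shift cm [ 1.88  0.04 -0.03] yaw None J [-0.82  0.54  0.33  2.05 -0.3   0.59  1.31] F [ 1.6 -0.  -1.3] t 17.4
gun_grip [0.4477 0.2219 0.1038] 0.67
gun_snap [0.4577 0.2197 0.0314] 0.54
grease_gun [0.4543 0.2169 0.0283] 0.91
```

View pics/s2.png

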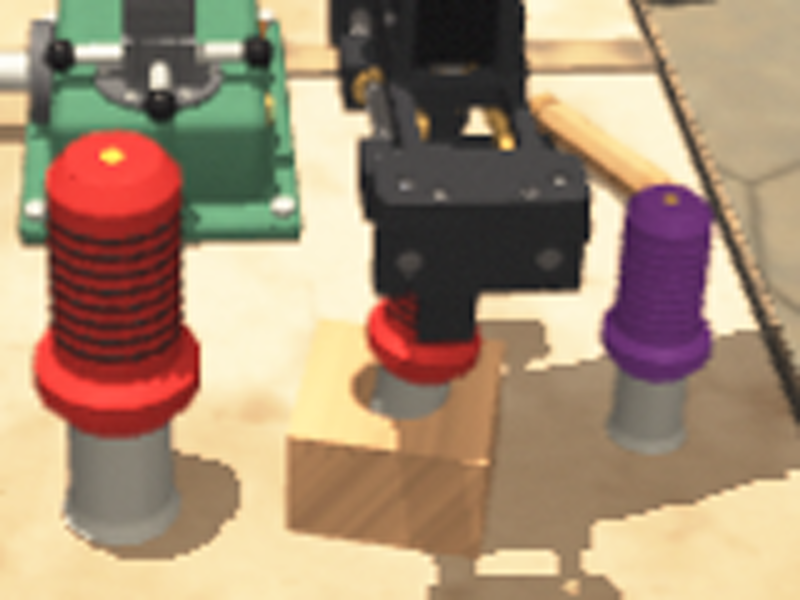

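The gun is tilting in the stand's hole (collar at crop (420,345), nose against the rim at right), pivoting in the grip with little force. Continue.

Request:
send_rows:
  steps:
    - {"dx": 0.4, "dy": 0, "dz": 0, "yaw": 0}
    - {"dx": 0.4, "dy": 0, "dz": 0, "yaw": 0}
    - {"dx": 0.4, "dy": 0, "dz": 0, "yaw": 0}
    - {"dx": 0.4, "dy": 0, "dz": 0, "yaw": 0}

```text
time_s: 18.1
ee_pos: [0.4298, 0.2216, 0.1117]
tool_rot: [-0.021, 3.141, 0.0]
ft_force: [2.7, 0.1, -2.1]
opening: 0.379
grasp_force: 12.0
```

Request:
send_rows:
  steps:
    - {"dx": 0.2, "dy": 0, "dz": 0, "yaw": 0}
    - {"dx": 0.1, "dy": 0, "dz": 0, "yaw": 0}

```text
time_s: 18.35
ee_pos: [0.427, 0.2215, 0.1117]
tool_rot: [-0.021, 3.141, -0.0]
ft_force: [3.3, 0.3, -2.9]
opening: 0.375
grasp_force: 12.0
```

```bash
cat >> h.py <<'E'
def tilt(names=("side","scene"),near=None):
    """gun tilt in the tool's x-z plane from the model: match the mask with rendered gun outline; returns (tilt deg, grip x, z) per camera"""
    from scipy.optimize import minimize
    s=arm.read_state(); M=R.from_rotvec(s["tool_rot"]).as_matrix(); g=np.array(s["ee_pos"])+M[:,2]*.006
    prof=[(0,16.5),(6,16.5),(8,14),(36,14),(42,22),(50,22),(53,17),(110,17)]
    th=np.linspace(0,2*np.pi,24,endpoint=False)
    def pts(t,o):
        u=np.array([0,0,1])*np.cos(t)+M[:,0]*np.sin(t); n=M[:,0]*np.cos(t)-np.array([0,0,1])*np.sin(t); y=M[:,1]
        return [g+u*(z-o)*1e-3+(n*np.cos(th)[:,None]+y*np.sin(th)[:,None])*r*1e-3 for z,r in prof]
    for nm in names:
        p=imaging.camera(nm); c0=proj(p,g)[0]
        ms=[m["mask"] for m in imaging.trace(p,"grease_gun")]
        if not ms: print(nm,"none"); continue
        def cen(m): ij=np.argwhere(m); return np.hypot(*(ij.mean(0)[::-1]-c0)) if len(ij) else 1e9
        m=min(ms,key=cen).astype(np.uint8)
        hsv=cv2.cvtColor(p["frame"],cv2.COLOR_RGB2HSV)
        dark=((hsv[:,:,2]<70)&(m==0)).astype(np.uint8)
        def cost(v):
            im=np.zeros((480,640),np.uint8); P=pts(np.radians(v[0]),v[1])
            for a,b in zip(P[:-1],P[1:]): cv2.fillConvexPoly(im,cv2.convexHull(np.round(proj(p,np.vstack([a,b]))*16).astype(np.int32)),1,shift=4)
            return ((im!=m)&(dark==0)).sum()
        best=min(((cost((t,o)),t,o) for t in np.arange(-5,45,2.5) for o in (74,78,82,86)))
        best=min(((cost((t,o)),t,o) for t in np.arange(best[1]-3,best[1]+3.1,.5) for o in np.arange(best[2]-4,best[2]+4.1,1)))
        print(nm,"cost",best[0],"of",m.sum(),"tilt",best[1],"grip at gun z",best[2])
E
python3 - <<'E'
from h import *
plan([.427,.222,.112]); tilt()
E
```

```text
tcp [0.427  0.2215 0.1117] ytool deg 90.75 shift cm [ 0.    0.05 -0.03] yaw None J [-0.84  0.52  0.33  2.1  -0.3   0.57  1.29] F [ 3.3  0.3 -2.9] t 18.35
side cost 250 of 441 tilt 22.5 grip at gun z 83.0
scene cost 85 of 461 tilt 25.0 grip at gun z 70.0
```

Request:
send_rows:
  steps:
    - {"dx": 0, "dy": 0, "dz": 0, "yaw": 0}
    - {"dx": 0, "dy": 0, "dz": 0, "yaw": 0}
  squeeze: 60

```text
time_s: 18.8
ee_pos: [0.427, 0.2215, 0.1118]
tool_rot: [-0.021, 3.141, 0.0]
ft_force: [3.2, -0.5, -1.3]
opening: 0.37
grasp_force: 60.0
```

Request:
send_rows:
  steps:
    - {"dx": 0.4, "dy": 0, "dz": -0.9, "yaw": 0}
    - {"dx": 0.6, "dy": 0, "dz": -1.3, "yaw": 0}
    - {"dx": 0.6, "dy": 0, "dz": -1.3, "yaw": 0}
    - {"dx": 0, "dy": 0, "dz": -3, "yaw": 0}
    - {"dx": 0, "dy": 0, "dz": -4.5, "yaw": 0}

```text
time_s: 19.42
ee_pos: [0.4086, 0.2206, 0.2223]
tool_rot: [0.022, -3.137, 0.003]
ft_force: [-0.1, 0.5, -2.9]
opening: 0.371
grasp_force: 60.0
```

Request:
send_rows:
  steps:
    - {"dx": 0, "dy": 0, "dz": 0, "yaw": 0}

```text
time_s: 19.55
ee_pos: [0.4114, 0.2222, 0.2246]
tool_rot: [-0.021, 3.139, 0.006]
ft_force: [-0.1, 0.2, -2.7]
opening: 0.37
grasp_force: 60.0
```

```bash
python3 - <<'E'
from h import *
plan([.50,-0.0885,.25]); tilt()
E
```

```text
tcp [0.4114 0.2222 0.2246] ytool deg 90.78 shift cm [ -8.45 -31.17  -2.63] yaw None J [-0.96  0.29  0.44  2.07 -0.17  0.81  1.17] F [-0.1  0.2 -2.7] t 19.55
side cost 125 of 645 tilt 22.0 grip at gun z 80.0
scene cost 110 of 546 tilt 21.5 grip at gun z 80.0
```

Request:
send_rows:
  steps:
    - {"dx": 0, "dy": -3, "dz": -1, "yaw": 0}
    - {"dx": -1.5, "dy": -5, "dz": -0.5, "yaw": 0}
    - {"dx": -1.5, "dy": -5, "dz": -0.5, "yaw": 0}
    - {"dx": -1.5, "dy": -5, "dz": -0.5, "yaw": 0}
    - {"dx": -1.5, "dy": -5, "dz": 0, "yaw": 0}

```text
time_s: 20.38
ee_pos: [0.4736, -0.0094, 0.2459]
tool_rot: [0.021, -3.14, 0.0]
ft_force: [0.1, -0.3, -1.9]
opening: 0.365
grasp_force: 60.0
```

Request:
send_rows:
  steps:
    - {"dx": -1.5, "dy": -5, "dz": 0, "yaw": 0}
    - {"dx": -1, "dy": -3.2, "dz": 0, "yaw": 0}
    - {"dx": 0, "dy": 0, "dz": 2, "yaw": 0}
    - {"dx": 0, "dy": 0, "dz": 0, "yaw": 0}
    - {"dx": 0, "dy": 0, "dz": 0, "yaw": 0}

```text
time_s: 21.0
ee_pos: [0.4997, -0.089, 0.2264]
tool_rot: [0.022, -3.14, -0.0]
ft_force: [0.5, 0.4, -2.0]
opening: 0.368
grasp_force: 60.0
```

```bash
python3 - <<'E'
from h import *
plan([.4982,-0.0885,.2075],np.radians(90.5)); tilt()
for n in ("scene","side","wrist"):
    p=imaging.camera(n)
    for q in ("nipple","gun_snap","grease_gun","gun_grip"):
        for k in imaging.spot_point(p,q)[:3]:
            if k["centre"][1]<0: print(n,q,np.array(k["centre"]),k["confidence"],proj(p,k["centre"])[0])
    if n=="scene": a=cv2.resize(p["frame"][170:290,240:400],(0,0),fx=3,fy=3)
    if n=="side": c=cv2.resize(p["frame"][170:290,260:360],(0,0),fx=3,fy=3)
im=np.hstack([a,c]); cv2.imwrite("pics/c3.png",im[:,:,::-1])
E
```

```text
tcp [ 0.4997 -0.089   0.2264] ytool deg 90.8 shift cm [0.15 0.05 1.9 ] yaw 0.005270784625426073 J [-0.37  0.38  0.57  1.97 -0.27  0.86  1.93] F [ 0.5  0.4 -2. ] t 21.0
side cost 117 of 406 tilt 20.5 grip at gun z 81.0
scene cost 122 of 630 tilt 25.0 grip at gun z 76.0
scene nipple [ 0.5373 -0.0882  0.1054] 0.59 [325.1344 239.3116]
scene gun_snap [ 0.5284 -0.0897  0.1526] 0.7 [324.1818 223.7503]
scene grease_gun [ 0.5376 -0.0889  0.1494] 0.98 [325.8351 222.4772]
scene gun_grip [ 0.4961 -0.089   0.2178] 0.71 [316.6645 205.2246]
side nipple [ 0.5362 -0.0887  0.107 ] 0.54 [324.8964 228.0018]
side gun_snap [ 0.531  -0.0934  0.1522] 0.67 [326.8487 210.2984]
side grease_gun [ 0.5322 -0.092   0.1503] 0.57 [326.3684 211.2598]
side grease_gun [ 0.6592 -0.4593 -0.0044] 0.33 [286.34   209.9148]
side gun_grip [ 0.502  -0.0904  0.2176] 0.75 [339.0382 185.0142]
wrist grease_gun [ 0.5343 -0.0888  0.1509] 0.58 [317.5896 333.955 ]
wrist grease_gun [ 0.5482 -0.036  -0.0014] 0.38 [378.8561 261.0949]
wrist gun_grip [ 0.4977 -0.0863  0.2167] 0.97 [325.9559 334.2876]
```

View pics/c3.png

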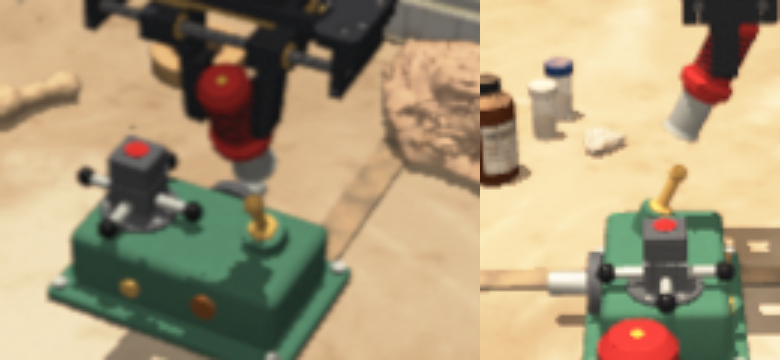

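Scene and side crops: the gun is held tilted above the nipple, mouth at side px (329,212), ball at (326,227), wheel still home. Next, down to a pre-contact pose.

Request:
send_rows:
  steps:
    - {"dx": 0.1, "dy": 0, "dz": 0.9, "yaw": 0}
    - {"dx": 0.1, "dy": 0, "dz": 0.9, "yaw": 0}
    - {"dx": 0.05, "dy": 0.05, "dz": 0.6, "yaw": 0}
    - {"dx": 0, "dy": 0, "dz": 0, "yaw": 0}

```text
time_s: 22.45
ee_pos: [0.4971, -0.089, 0.2021]
tool_rot: [0.021, -3.14, 0.0]
ft_force: [-0.1, 0.4, -2.5]
opening: 0.367
grasp_force: 60.0
```

```bash
python3 - <<'E'
from h import *
d,_=plan([.4982,-0.0885,.2015],np.radians(90.5)); g=arm.read_state()["ee_pos"]; tilt()
tot=[]
for n in ("scene","side","wrist"):
    p=imaging.camera(n)
    r={}
    for q in ("nipple","gun_snap","grease_gun","gun_grip"):
        for k in imaging.spot_point(p,q)[:2]:
            if k["centre"][1]<0 and k["centre"][2]>.08 and q not in r: r[q]=np.array(k["centre"]); print(n,q,r[q])
    if n=="scene": a=cv2.resize(p["frame"][190:260,290:360],(0,0),fx=6,fy=6,interpolation=cv2.INTER_CUBIC)
    if n=="side": c=cv2.resize(p["frame"][180:250,290:350],(0,0),fx=6,fy=6,interpolation=cv2.INTER_CUBIC)
cv2.imwrite("pics/c4.png",np.hstack([a,c])[:,:,::-1])
E
```

```text
tcp [ 0.4971 -0.089   0.2021] ytool deg 90.75 shift cm [-0.11  0.05  0.06] yaw 0.004448281163076828 J [-0.35  0.42  0.55  2.   -0.3   0.81  1.95] F [-0.1  0.4 -2.5] t 22.45
side cost 142 of 312 tilt 21.0 grip at gun z 80.0
scene cost 131 of 584 tilt 24.5 grip at gun z 74.0
scene nipple [ 0.5365 -0.09    0.1056]
scene gun_snap [ 0.5237 -0.088   0.1255]
scene gun_grip [ 0.4943 -0.089   0.1934]
side nipple [ 0.5358 -0.088   0.1093]
side gun_snap [ 0.5285 -0.091   0.1277]
side grease_gun [ 0.5304 -0.0943  0.1248]
wrist grease_gun [ 0.5338 -0.0861  0.1258]
wrist gun_grip [ 0.4932 -0.0896  0.1928]
```

View pics/c4.png

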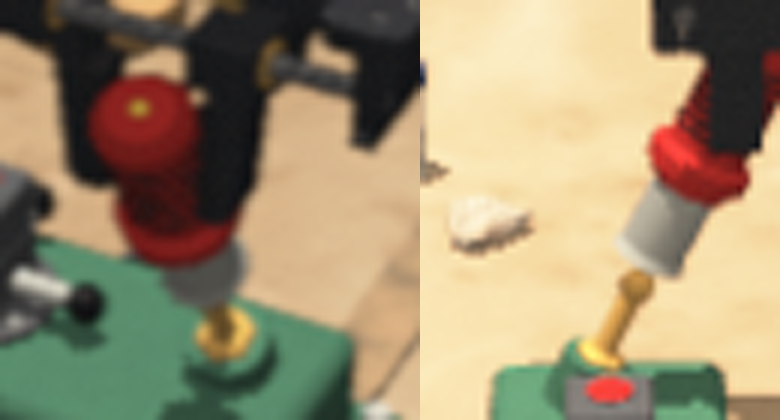

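Both crops show the mouth centred on the nipple's axis (side: mouth (648,258), ball (634,285)), about 14 mm away and nearly parallel. Push along the axis.

Request:
send_rows:
  steps:
    - {"dx": -0.21, "dy": 0.02, "dz": 0.45, "yaw": 0}
    - {"dx": -0.21, "dy": 0, "dz": 0.45, "yaw": 0}
    - {"dx": -0.21, "dy": 0, "dz": 0.45, "yaw": 0}
    - {"dx": 0, "dy": 0, "dz": 0, "yaw": 0}

```text
time_s: 23.9
ee_pos: [0.5036, -0.0887, 0.1887]
tool_rot: [0.021, -3.14, 0.0]
ft_force: [-0.5, 0.6, -1.7]
opening: 0.368
grasp_force: 60.0
```

Request:
send_rows:
  steps:
    - {"dx": -0.13, "dy": 0, "dz": 0.27, "yaw": 0}
    - {"dx": -0.13, "dy": 0, "dz": 0.27, "yaw": 0}
    - {"dx": 0, "dy": 0, "dz": 0, "yaw": 0}

```text
time_s: 24.28
ee_pos: [0.5063, -0.0887, 0.1837]
tool_rot: [0.021, -3.141, -0.0]
ft_force: [-1.6, 0.7, -2.8]
opening: 0.37
grasp_force: 60.0
```

Request:
send_rows:
  steps:
    - {"dx": -0.1, "dy": 0, "dz": 0.21, "yaw": 0}
    - {"dx": 0, "dy": 0, "dz": 0, "yaw": 0}

```text
time_s: 24.52
ee_pos: [0.5078, -0.0885, 0.1812]
tool_rot: [-0.021, 3.141, -0.001]
ft_force: [2.5, 1.0, -9.1]
opening: 0.372
grasp_force: 60.0
```

Request:
send_rows:
  steps:
    - {"dx": -0.1, "dy": 0, "dz": 0.21, "yaw": 0}
    - {"dx": 0, "dy": 0, "dz": 0, "yaw": 0}

```text
time_s: 24.78
ee_pos: [0.5084, -0.0885, 0.1792]
tool_rot: [0.021, -3.141, 0.0]
ft_force: [2.0, -0.3, -10.8]
opening: 0.371
grasp_force: 60.0
```

Request:
send_rows:
  steps:
    - {"dx": -0.1, "dy": 0, "dz": 0.21, "yaw": 0}
    - {"dx": 0, "dy": 0, "dz": 0, "yaw": 0}

```text
time_s: 25.02
ee_pos: [0.5093, -0.0889, 0.1778]
tool_rot: [0.02, -3.141, -0.0]
ft_force: [-2.6, 0.9, 0.8]
opening: 0.373
grasp_force: 60.0
```

Request:
send_rows:
  steps:
    - {"dx": -0.1, "dy": 0, "dz": 0.21, "yaw": 0}
    - {"dx": 0, "dy": 0, "dz": 0, "yaw": 0}

```text
time_s: 25.28
ee_pos: [0.5106, -0.0889, 0.1756]
tool_rot: [-0.02, 3.141, -0.0]
ft_force: [-2.6, 0.3, 2.8]
opening: 0.375
grasp_force: 60.0
```

Request:
send_rows:
  steps:
    - {"dx": -0.1, "dy": 0, "dz": 0.21, "yaw": 0}
    - {"dx": 0, "dy": 0, "dz": 0, "yaw": 0}

```text
time_s: 25.52
ee_pos: [0.5116, -0.0888, 0.1734]
tool_rot: [-0.021, 3.141, -0.0]
ft_force: [-2.2, -0.3, 3.8]
opening: 0.37
grasp_force: 60.0
```

```bash
python3 - <<'E'
from h import *
plan([.4982,-0.0885,.2015])
a=imaging.camera("scene");c=imaging.camera("side")
for p,n in ((a,"scene"),(c,"side")):
    for q in ("gun_snap","nipple","gun_grip"):
        for k in imaging.spot_point(p,q)[:2]:
            if k["centre"][1]<0 and k["centre"][2]>.08: print(n,q,np.array(k["centre"]),k["confidence"])
a=cv2.resize(a["frame"][190:260,290:360],(0,0),fx=6,fy=6,interpolation=cv2.INTER_CUBIC)
c=cv2.resize(c["frame"][180:250,290:350],(0,0),fx=6,fy=6,interpolation=cv2.INTER_CUBIC)
cv2.imwrite("pics/c5.png",np.hstack([a,c])[:,:,::-1])
E
```

```text
tcp [ 0.5116 -0.0888  0.1734] ytool deg 90.75 shift cm [ 1.34  0.05 -2.82] yaw None J [-0.32  0.49  0.52  1.98 -0.34  0.76  1.98] F [-2.2 -0.3  3.8] t 25.525
scene gun_snap [ 0.5401 -0.0858  0.1022] 0.73
scene nipple [ 0.5385 -0.0892  0.1059] 0.41
scene gun_grip [ 0.5081 -0.084   0.1654] 0.96
side gun_snap [ 0.5422 -0.0896  0.0991] 0.8
side nipple [ 0.537  -0.089   0.1096] 0.38
side gun_grip [ 0.5127 -0.0879  0.1635] 0.79
```

View pics/c5.png

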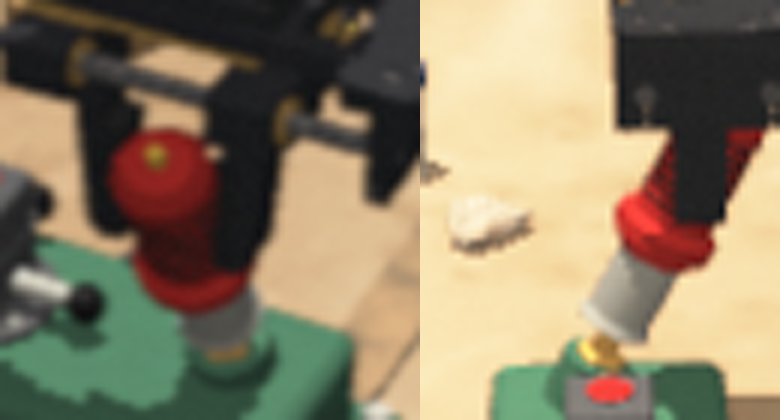

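The gun sits over the nipple head and the mouth is near the hexagon. The axial force of about 6.6 N means the piston is about 6.5 mm in. Push on.

Request:
send_rows:
  steps:
    - {"dx": -0.09, "dy": 0, "dz": 0.19, "yaw": 0}
    - {"dx": 0, "dy": 0, "dz": 0, "yaw": 0}

```text
time_s: 26.18
ee_pos: [0.5124, -0.0887, 0.1714]
tool_rot: [-0.021, 3.142, -0.0]
ft_force: [-3.1, -1.1, 4.6]
opening: 0.368
grasp_force: 60.0
```

Request:
send_rows:
  steps:
    - {"dx": -0.09, "dy": 0, "dz": 0.19, "yaw": 0}
    - {"dx": 0, "dy": 0, "dz": 0, "yaw": 0}

```text
time_s: 26.42
ee_pos: [0.5133, -0.0887, 0.1695]
tool_rot: [0.021, -3.142, 0.0]
ft_force: [-4.0, -0.4, 5.1]
opening: 0.371
grasp_force: 60.0
```

Request:
send_rows:
  steps:
    - {"dx": 0, "dy": 0, "dz": 0, "yaw": 0}
    - {"dx": 0, "dy": 0, "dz": 0, "yaw": 0}

```text
time_s: 26.68
ee_pos: [0.5133, -0.0887, 0.1696]
tool_rot: [0.021, -3.141, 0.0]
ft_force: [-4.0, -1.2, 4.3]
opening: 0.373
grasp_force: 60.0
```

Request:
send_rows:
  steps:
    - {"dx": -0.04, "dy": 0, "dz": 0.08, "yaw": 0}
    - {"dx": 0, "dy": 0, "dz": 0, "yaw": 0}
    - {"dx": 0, "dy": 0, "dz": 0, "yaw": 0}

```text
time_s: 27.05
ee_pos: [0.5137, -0.0887, 0.1688]
tool_rot: [-0.021, 3.142, 0.0]
ft_force: [-3.9, -0.0, 5.9]
opening: 0.372
grasp_force: 60.0
```

```bash
python3 - <<'E'
from h import *
plan([.4982,-0.0885,.2015])
a=imaging.camera("scene");c=imaging.camera("side")
for q in ("handwheel",):
  for p in (a,c):
    for k in imaging.spot_point(p,q)[:1]: print(q,np.array(k["centre"]),k["confidence"])
a=cv2.resize(a["frame"][190:260,280:360],(0,0),fx=5,fy=5,interpolation=cv2.INTER_CUBIC)
c=cv2.resize(c["frame"][180:250,290:350],(0,0),fx=5,fy=5,interpolation=cv2.INTER_CUBIC)
cv2.imwrite("pics/c6.png",np.hstack([a,c])[:,:,::-1])
E
```

```text
tcp [ 0.5137 -0.0887  0.1688] ytool deg 90.75 shift cm [ 1.55  0.04 -3.27] yaw None J [-0.32  0.5   0.51  1.98 -0.35  0.75  1.99] F [-3.9 -0.   5.9] t 27.05
handwheel [0.5528 0.0069 0.0618] 0.74
handwheel [0.5484 0.0146 0.0631] 0.94
```

View pics/c6.png

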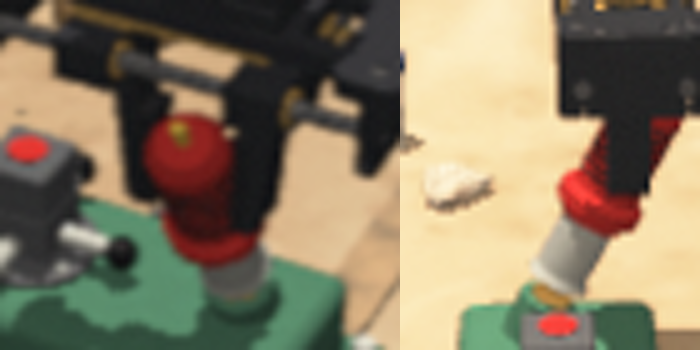

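The yellow pin has clearly risen at crop (180,133), the nose is down near the hexagon, and the wheel is still home. The axial force of about 9 N corresponds to the piston being about 11 mm in. I'm handing in.

```bash
python3 -c "
from plant import arm
print(arm.finish_job())"
```

```text
the job is handed in; nothing more can be done
None
```

The job is handed in: the handwheel is home on the square shaft and released, and the red grease gun is snapped onto the nipple and held pressed in, with the piston about 11 of 12 mm in by my force estimate (no direct reading).

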